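# Load a cleat into the boring jig along its fence

### The job

Load the boring jig with the longer of the two wooden cleats lying on its bed, without picking it up: only push and slide it, never letting it leave the bed. First push it flush against the long fence, out in the open before the pocket, then slide it along the fence into the pocket, under the metal bush bar and fully home against the end stop. Leave the shorter cleat, the tin of screws and the tools on the bench where they are.

Things in the scene. Friction and masses are not known exactly. Their poses are not given: they have to be found in the camera images.
- jig: Boring jig screwed to the bench. Level plywood bed 240 mm (its x) by 440 mm (its y), 18 mm thick, top at z = 18 mm. A dark wood fence 30 mm thick, 21 mm above the bed, runs the bed's whole length along y near its far edge. Origin: centre of the bed's underside. Fence face at x = +80 mm, stop face at y = +180 mm. It turns up to 12 degrees from start to start.
- corner (a point): The pocket's inner corner at bed level, with the jig's axes: fence face is the plane x = 0, running to y = -400 mm; the end stop's face is y = 0. The stop is 26 mm thick and 21 mm high above the bed. Home for the cleat: centre at x = -18, y = -40, z = +9 mm from here, its trailing half (y = -40 to -80 mm) standing out of the pocket.
- mouth (a point): The outer lip of the pocket's mouth, at bed level, jig's axes: the edge of the cheek, a wooden block opposite the fence, 26 mm thick, 21 mm high, 40 mm long from here to the stop. The pocket is 38 mm wide between fence and cheek, 21 mm high, open only towards -y. From here a flared lead-in widens it by 8 mm over the 14 mm before the mouth.
- bar_edge (a point): Top of the aluminium bush bar, middle of its edge over the pocket's mouth, jig's axes. The bar, 6 mm thick, bridges fence and cheek above the pocket, its top 45 mm above the bench; it reaches 24 mm from here towards +y (so a 6 mm gap at the stop is open to view), 49 mm to -x and 43 mm to +x. Two steel drill bushes stand 12 mm above it.
- cleat: The longer cleat, the one to load: loose plain wooden block 80 mm long (its y axis), 36 mm wide (its x axis), 18 mm thick, 25 to 40 g. Origin: its centre. It starts flat on the open bed, its centre 85 to 125 mm from the fence face and 100 to 260 mm short of home, its length within 20 degrees of the fence direction. Either end may lead.
- short_cleat: The shorter cleat, a bystander of the same wood: 48 mm long (its y axis), 36 mm wide, 18 mm thick, flat on the bed beside the longer one, nearer the stop or farther from it: the two change places from start to start. Origin: its centre.
- screw_tin: Bystander: small open steel tin with brass screws, 44 mm across, 28 mm tall, at the near right corner of the bed. Origin: centre of its underside.
- mallet: Bystander lying on the bench to the right: wooden mallet, 250 mm long, head 60 x 100 x 60 mm. Origin on the underside, near the head.
- chisel: Bystander lying on the bench to the left: chisel 245 mm long, 25 mm thick. Origin on the underside at the ferrule.
- glue: Bystander: white glue bottle standing on the bench to the left beyond the chisel, 56 mm across, 150 mm tall. Origin: centre of its underside.
- square: Bystander: try square lying flat beyond the jig, stock 22 x 110 x 16 mm, blade 150 x 30 mm. Origin under the stock.
- brush: Bystander: brush lying flat beyond the jig on the left. Origin on its underside.
- plane: Bystander: block plane standing on the bench to the right, 160 x 50 mm, 57 mm tall. Origin: centre of its sole.
There are look-alikes about, which are no part of the job. Leave any black look-alike of the cleat alone.

How it is judged:
On the way, in this order (a step that is already met when the one before it is completed fails the run):
1. the longer cleat lies flush against the fence, out in the open before the pocket (x of cleat in the frame of corner above -0.021 m and angle between the y axis of cleat and the y axis of corner, either way round below 0.07 rad and y of cleat in the frame of corner below -0.09 m), for 0.2 s.
2. the cleat is home: against the stop and the fence (y of cleat in the frame of corner above -0.042 m and x of cleat in the frame of corner above -0.0205 m), for 0.2 s.
At the end, for the whole second after the job is handed in: The longer cleat rests flat on the bed in the pocket, its end within 2 mm of the stop, its side within 2.5 mm of the fence and parallel to it within 0.05 rad (all of step 2 and y of cleat in the frame of corner below -0.038 m and x of cleat in the frame of corner below -0.016 m and z of cleat in the frame of corner below 0.011 m and angle between the y axis of cleat and the y axis of corner, either way round below 0.05 rad and linear speed of cleat below 0.01 m/s); the robot touches nothing.
It fails at once if the longer cleat is lifted or tipped off the bed (more than 8 mm, or 0.25 rad) (z of cleat in the frame of corner above 0.017 m or angle between cleat's own z axis and vertical above 0.25 rad).
It fails at once if the longer cleat comes within 50 mm of home while it is more than 6 mm off the fence (y of cleat in the frame of corner above -0.09 m and x of cleat in the frame of corner below -0.024 m).
It fails at once if the shorter cleat is moved more than 10 mm (distance of short_cleat from where it was at the start of the episode above 0.01 m).
It fails at once if the tin of screws or a tool on the bench is moved more than 15 mm (distance of any of screw_tin, mallet, chisel, glue, square, brush, plane from where it was at the start of the episode above 0.015 m).
It also fails if it takes over 51 s, if anything falls off the work surface, if the arm or the gripper's body presses on something with over 40 N, if the wrist force passes 120 N, or if a joint passes its speed limit or range.

### The arm

A 6-joint arm with a two-finger parallel gripper is mounted at the origin on the work surface. World frame = base frame: x ahead of the robot, y to its left, z up, the work surface at z = 0. Lengths are in m, angles in rad, forces in N, time in s.
With the tool pointing down it reaches from about 0.35 to 0.875 m from the base axis. Payload 4.2 kg.
Tool frame: the origin (TCP) lies on the mounting face of the last link; the fingertips stand 173 mm ahead of it and the grasp point (between the pads) lies 155 mm ahead of it; z points along the fingers, y is the direction in which the jaws open and shut (so a half turn about z gives the same grasp; the last joint's range is limited). The gripper opens to 85 mm and grips with 20 to 120 N. Pads are 22 mm wide; open, the fingers measure 114 mm over their backs; the gripper's body (76 mm by 85 mm) begins 54 mm behind the grasp point. The pads swing forward as they close: fully open they stand 13 mm farther back than shut.
Start: joints at [-0.961, 0.385, 0.008, 0, -1.194, -0.259], TCP at [0.215, -0.587, 0.405] pointing down, gripper open.
Joint ranges: [-3.14, 3.14], [-1.21, 2.06], [-1.07, 1.41], [-3.16, 2.05], [-2.99, -0.16], [-3.1, 3.1]. Speed limits (rad/s): [2.79, 2.79, 3.14, 3.14, 3.14, 3.14].

### API

Orientations are given as a rotation vector (axis times angle).
In Python, from workcell import * gives the robot as it stands.
- The arm moves only by the shell command python3 -m pendant 'ROWS' [OPENING] [FORCE]. ROWS is JSON, a list that holds one entry, the list of rows, each a list of 4 numbers: the shift along the tool's x, y, z in mm, then the turn about the tool's z in degrees. A call has 1 to 12 rows; each row shifts and turns the pose as measured when the row begins, along the tool's axes as they then stand; what a row does not reach is not made up. A row lasts 1/10 s, in which the tool goes at most 50 mm and 8.59 degrees, less where a joint would pass 70% of its speed; a pose out of reach is approached as far as the arm can. A call is refused whole if a number of a shift passes 50 or a number of a turn 8.59, either way. A call with a gripper value outside its range is refused whole. OPENING is the opening, from 0 (shut) to 1 (fully open), set as the call begins (- or left out, the last holds). The fingers move at their own pace and stop on an object; FORCE is the grip in N (left out, the last holds). Time passes only in rows, so rows that do not move let the fingers close. It gives the time, the measured TCP pose, the force and the opening at its end, in the units of the state.
- get_obs(): the state, without advancing time (a new reading comes with each control period).
- get_image(name): name is "scene" or "top" or "wrist"; returns a dict with "color" (400x640x3 uint8, blue, green, red), "intrinsics" (3x3 intrinsics, pixels), "k1" (the pictures are not rectified: a ray, as slopes to the right and down, at radius r is drawn at 1 + k1 r^2 times it, then the intrinsics apply), "world_from_camera" (4x4, takes a point from camera to world coordinates). Camera axes: x right, y down, z forward; pixel columns grow to the right and rows downward; lengths in m; the calibration is good to about 2 mm. A picture is of the moment at which its call begins. There is no depth.
- sign_off(): hands the job in, once; it reports no verdict.
Trained networks look in a picture, given as the dict that the camera call returned (one of the last four; its "shot" number tells which), for a name from the list of things; names that differ only in an ending like _2 or _b are one class to them, and where a whole thing is asked for, a point or a joint stands for the part that bears it (a point fixed in the world has none). Each returns a list of dicts, best first, with "conf" (0 to 1); they miss things now and then, are a little off and sometimes report something else, mostly with a low value. They report only what shows in the picture. A call takes as long as a camera call. They do not tell look-alikes from the thing itself.
- look_for(picture, name): "bbox" ([centre column, centre row, width, height] in pixels, round what is visible of it).
- outline_of(picture, name): "mask" (400x640 bool, what is visible of it) and "bbox" ([centre column, centre row, width, height] in pixels, round what is visible of it).
The state is a dict: "time": time; "joints": joint angles; "qd": joint speeds; "joint_efforts": joint torques, N m; "eef_pos": TCP position; "ee_rot": TCP orientation; "ft_force": force on the tool from outside, world axes, zero at the start; "ft_torque": the same for the moment, N m; "opening": opening from 0.0 (shut) to 1.0 (fully open).
Only numpy, scipy, OpenCV 4.12 (cv2) and the standard library are available. Lean on these libraries where they do the work, as an engineer would, in place of code of your own. Each camera call takes 0.05 s, during which the arm holds its last target.

## Working session

There is one attempt and no reset: what is moved stays moved. The work goes in short steps, Python scripts to look and compute and a shell command to move; the robot and the scene stay as the last step left them, time stands still between calls to the robot, and variables do not carry over. Pictures are saved under pics/ and viewed, and the job is handed in when it is done.

```bash
mkdir -p pics; ls; python3 - <<'E'
from workcell import *
import cv2
o=get_obs(); print({k:o[k] for k in('time','eef_pos','ee_rot','opening','ft_force')})
for n in('top','scene','wrist'):
    p=get_image(n); cv2.imwrite(f'pics/{n}0.png',p['color']); print(n,p['intrinsics'].tolist() if hasattr(p['intrinsics'],'tolist') else p['intrinsics'],p['k1'],p['world_from_camera'])
    if n!='wrist':
        for t in('cleat','short_cleat','jig','screw_tin'):
            print(t,[(r['conf'],[round(float(x)) for x in r['bbox']]) for r in look_for(p,t)])
E
```

```text
pics
{'time': 0.0, 'eef_pos': array([ 0.21475551, -0.58671534,  0.40360685]), 'ee_rot': array([ 0.54792501, -3.09293453, -0.00344801]), 'opening': 0.9984968808134596, 'ft_force': array([0.70513729, 0.30239758, 0.56441156])}
top [[425.3915058540424, 0.0, 323.20915274306105], [0.0, 425.3915058540424, 195.47123691283286], [0.0, 0.0, 1.0]] -0.0015956533046627215 [[ 0.02052983 -0.99725469  0.07114493  0.45982768]
 [-0.99978357 -0.02023804  0.00481989 -0.01988804]
 [-0.00336683 -0.07122848 -0.99745434  1.37309309]
 [ 0.          0.          0.          1.        ]]
cleat [(0.8, [421, 230, 16, 20]), (0.68, [343, 214, 24, 15]), (0.51, [395, 262, 33, 17])]
short_cleat [(0.57, [298, 212, 14, 10])]
jig [(0.8, [308, 205, 140, 81])]
screw_tin [(0.47, [366, 230, 13, 16])]
scene [[461.25090457253765, 0.0, 320.6202000570854], [0.0, 461.25090457253765, 200.76443549354323], [0.0, 0.0, 1.0]] 0.03763654721176877 [[ 0.86042429  0.41672916 -0.29326925  1.03886337]
 [ 0.50953331 -0.71123321  0.48427588 -0.82198661]
 [-0.00677095 -0.56611318 -0.82429972  1.43711939]
 [ 0.          0.          0.          1.        ]]
cleat [(0.71, [252, 262, 24, 19]), (0.69, [279, 221, 14, 15]), (0.61, [303, 211, 19, 24]), (0.54, [241, 230, 16, 23])]
short_cleat [(0.43, [322, 188, 10, 13])]
jig [(0.6, [322, 200, 111, 108])]
screw_tin [(0.16, [299, 214, 20, 19])]
wrist [[321.03881672540905, 0.0, 317.37595837250603], [0.0, 321.03881672540905, 199.63806101354265], [0.0, 0.0, 1.0]] -0.048683304601297266 [[-3.43187684e-01  8.92851873e-01  2.91612321e-01  1.39627357e-01]
 [ 9.39266756e-01  3.26366488e-01  1.06126697e-01 -6.14223882e-01]
 [-4.17068362e-04  3.10323134e-01 -9.50631042e-01  3.75478051e-01]
 [ 0.00000000e+00  0.00000000e+00  0.00000000e+00  1.00000000e+00]]
```

```bash
python3 - <<'E'
import cv2
a=cv2.imread('pics/top0.png')[140:300,220:450]; cv2.imwrite('pics/top0z.png',cv2.resize(a,None,fx=3.4,fy=3.4,interpolation=cv2.INTER_CUBIC))
a=cv2.imread('pics/scene0.png')[120:290,220:420]; cv2.imwrite('pics/scene0z.png',cv2.resize(a,None,fx=3.5,fy=3.5,interpolation=cv2.INTER_CUBIC))
E
```

```text
(no output)
```

View pics/top0z.png

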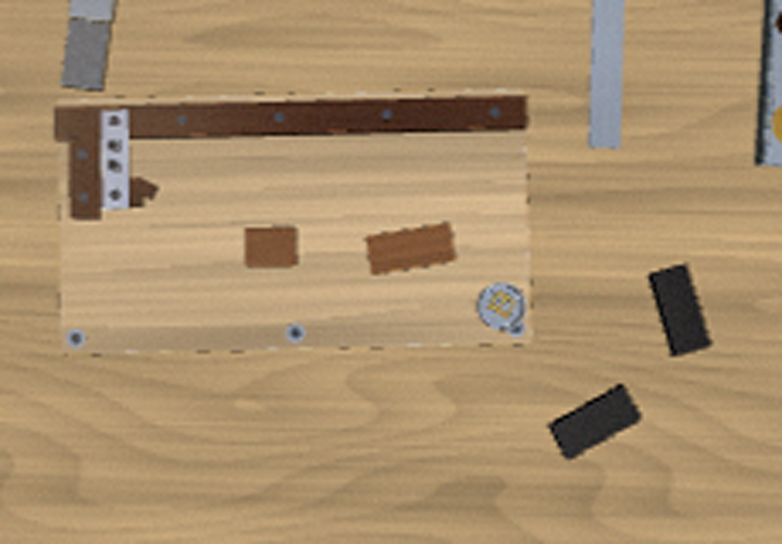

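View pics/scene0z.png

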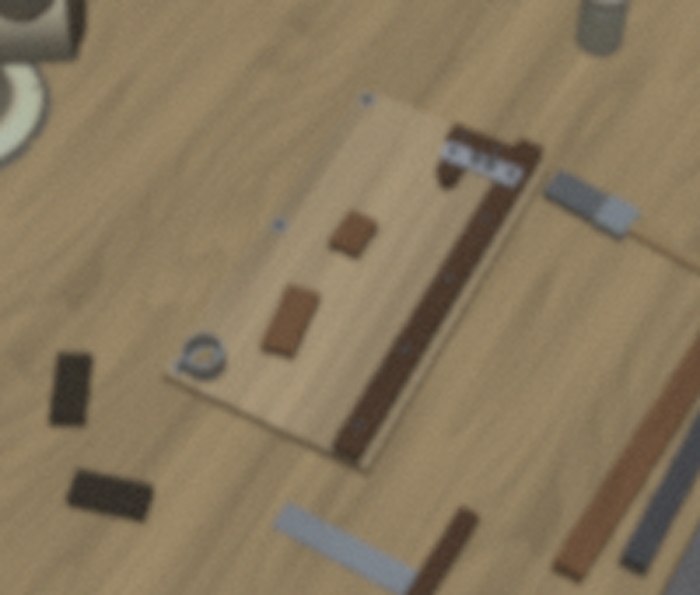

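View pics/top0.png

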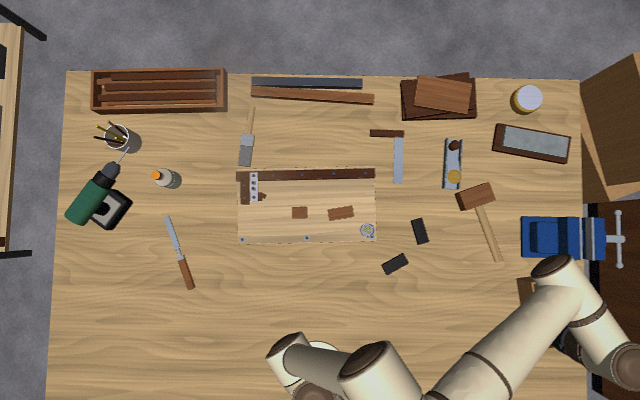

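The zoomed top view shows the jig with its stop at left and fence on the far side. The short cleat is at about (300,212) and the long cleat at about (341,213), with the tin at (367,230). The two black blocks are decoys. Next I'll measure poses.

```bash
cat > h.py <<'E'
from workcell import *
import numpy as np, cv2
from scipy.spatial.transform import Rotation as R
def ray(p,uv):
    K=np.array(p['intrinsics']);T=np.array(p['world_from_camera']);k=p['k1']
    d=np.array([(uv[0]-K[0,2])/K[0,0],(uv[1]-K[1,2])/K[1,1]]);s=d.copy()
    for _ in range(20): s=d/(1+k*(s@s))
    return T[:3,3],T[:3,:3]@np.array([s[0],s[1],1])
def at(p,uv,z):
    o,d=ray(p,uv);return o+d*(z-o[2])/d[2]
def proj(p,P):
    K=np.array(p['intrinsics']);T=np.array(p['world_from_camera']);k=p['k1']
    P=np.atleast_2d(P);c=(P-T[:3,3])@T[:3,:3];s=c[:,:2]/c[:,2:]
    s=s*(1+k*(s**2).sum(1,keepdims=True));return s*np.diag(K)[:2]+K[:2,2]
def corner_world(J,pts): # J=(cx,cy,yaw) corner; pts in corner frame with z above bed
    c,s=np.cos(J[2]),np.sin(J[2]);pts=np.atleast_2d(np.array(pts,float))
    return np.c_[J[0]+c*pts[:,0]-s*pts[:,1],J[1]+s*pts[:,0]+c*pts[:,1],pts[:,2]+.018]
def to_corner(J,P):
    P=np.atleast_2d(P);c,s=np.cos(J[2]),np.sin(J[2]);d=P[:,:2]-np.array(J[:2]);return np.c_[c*d[:,0]+s*d[:,1],-s*d[:,0]+c*d[:,1]]
E
python3 - <<'E'
from h import *
p=get_image('top'); im=p['color']
hsv=cv2.cvtColor(im,cv2.COLOR_BGR2HSV)
sub=np.zeros(im.shape[:2],bool); sub[155:245,230:380]=1
# fence dark brown
m=(sub&(hsv[...,2]<105)&(hsv[...,1]>90)); ys,xs=np.nonzero(m)
v=im.astype(int)
for (r,c) in [(172,320),(212,340),(212,300),(200,340),(155,320)]: print(r,c,im[r,c],hsv[r,c])
# fence region
f=(m&(np.arange(400)[:,None]<185)); f[:, :262]=0
ys,xs=np.nonzero(f)
up=[];lo=[]
for c in range(270,372,3):
    col=im[155:195,c].astype(float).sum(1)
    g=np.gradient(cv2.GaussianBlur(col[:,None],(1,5),0)[:,0])
    i=g.argmin();j=g.argmax()
    def sp(k): 
        a,b,d=np.abs(g[k-1:k+2]);return k+.5*(a-d)/(a-2*b+d)
    up.append((c,155+sp(i)));lo.append((c,155+sp(j)))
W=np.array([at(p,u,.039) for u in up]);L=np.array([at(p,u,.039) for u in lo])
for n,A in(('up',W),('lo',L)):
    k=np.polyfit(A[:,1],A[:,0],1);res=A[:,0]-np.polyval(k,A[:,1]);k=np.polyfit(A[np.abs(res)<.003,1],A[np.abs(res)<.003,0],1)
    print(n,'angle deg',-np.degrees(np.arctan(k[0])),'x at y=0',k[1],res.std())
for n in('cleat','short_cleat'):
  for r in outline_of(p,n):
    rect=cv2.minAreaRect(cv2.findNonZero(r['mask'].astype(np.uint8))); box=cv2.boxPoints(rect)
    print(n,r['conf'],rect[0],[at(p,b,.036)[:2].round(3).tolist() for b in box])
E
```

```text
172 320 [38 52 79] [ 10 132  79]
212 340 [ 51  81 124] [ 12 150 124]
212 300 [ 55  83 123] [ 12 141 123]
200 340 [141 181 210] [ 17  84 210]
155 320 [123 164 195] [ 17  94 195]
up angle deg 2.4948389779511104 x at y=0 0.638479193527981 0.0003874743148236865
lo angle deg 2.5839270063538047 x at y=0 0.6058685377469479 0.0002578822171173918
cleat 0.82 (419.87677001953125, 230.75643920898438) [[0.484, -0.288], [0.496, -0.327], [0.417, -0.349], [0.406, -0.31]]
cleat 0.63 (394.7000732421875, 263.9000549316406) [[0.346, -0.196], [0.382, -0.267], [0.347, -0.285], [0.31, -0.214]]
cleat 0.53 (339.9257507324219, 212.7574462890625) [[0.515, -0.027], [0.524, -0.103], [0.489, -0.107], [0.479, -0.031]]
cleat 0.4 (305.87322998046875, 204.27381896972656) [[0.636, 0.269], [0.659, -0.175], [0.418, -0.185], [0.396, 0.253]]
cleat 0.36 (299.5, 212.0) [[0.517, 0.084], [0.518, 0.037], [0.486, 0.036], [0.485, 0.083]]
short_cleat 0.64 (386.5, 156.0) [[0.77, -0.158], [0.773, -0.263], [0.6, -0.264], [0.598, -0.16]]
short_cleat 0.6 (299.5, 212.0) [[0.517, 0.084], [0.518, 0.037], [0.486, 0.036], [0.485, 0.083]]
```

```bash
python3 - <<'E'
from h import *
p=get_image('top'); im=p['color']
yaw=np.radians(2.54)
# bed ends: subpixel edges on rows
def sp(g,k):
    a,b,d=np.abs(g[k-1:k+2]);return k+.5*(a-d)/(a-2*b+d)
for z,lab,rows,c0,c1 in((.039,'fence right end',range(170,176),365,385),(.039,'stop left',range(186,200,2),230,248),(.039,'stop/bar',range(186,200,2),244,258)):
    o=[]
    for r in rows:
        g=np.gradient(cv2.GaussianBlur(im[r:r+1,c0:c1].astype(np.float32).sum(2),(3,1),0)[0]);i=np.abs(g[1:-1]).argmax()+1
        w=at(p,(c0+sp(g,i),r),z); o.append(to_corner((.6084,0,yaw),w)[0])
    print(lab,np.round(o,4)[:, 1])
# overlay
def overlay(J,fn):
    s=6;x0,y0=230,155
    a=cv2.resize(im[y0:y0+95,x0:x0+150],None,fx=5,fy=5,interpolation=cv2.INTER_CUBIC)
    def poly(pts,col):
        q=((proj(p,corner_world(J,pts))-[x0,y0])*5+2).astype(int);cv2.polylines(a,[q],True,col,1)
    poly([(-200,-400,0),(-200,40,0),(40,40,0),(40,-400,0)] and [(-.2,-.4,0),(-.2,.04,0),(.04,.04,0),(.04,-.4,0)],(0,255,0))
    poly([(0,-.4,.021),(0,.04,.021),(.03,.04,.021),(.03,-.4,.021)],(0,0,255))
    poly([(0,0,.021),(0,.026,.021),(-.064,.026,.021),(-.064,0,.021)],(255,0,0))
    poly([(.024,-.030,.027),(.024,-.006,.027),(-.068,-.006,.027),(-.068,-.030,.027)] ,(255,255,0))
    cv2.imwrite(fn,a)
import sys
c,s=np.cos(yaw),np.sin(yaw)
cy=.22-.04
w=at(p,(375.6,210),.018); y=to_corner((.6084,0,yaw),w)[0]; print('right end',y)
w2=at(p,(238.2,215),.018); y2=to_corner((.6084,0,yaw),w2)[0]; print('left end',y2)
Y=(y[1]+.4+y2[1]-.04)/2
J=(.6084-s*Y,c*Y,yaw);print(J)
overlay(J,'pics/ov1.png')
for q in ([.5015,-.067],[.5015,.060]): print(to_corner(J,q))
E
```

```text
fence right end [-0.1743 -0.1742 -0.174  -0.174  -0.1755 -0.1753]
stop left [0.251  0.251  0.251  0.2511 0.2516 0.2517 0.2504]
stop/bar [0.2219 0.2227 0.2217 0.2208 0.2197 0.2038 0.2203]
right end [-0.10284272 -0.17672093]
left end [-0.10829981  0.26118404]
(np.float64(0.598551398810564), np.float64(0.22201321950158143), np.float64(0.044331363000655974))
[[-0.1097642  -0.28442826]]
[[-0.10413596 -0.15755303]]
```

View pics/ov1.png

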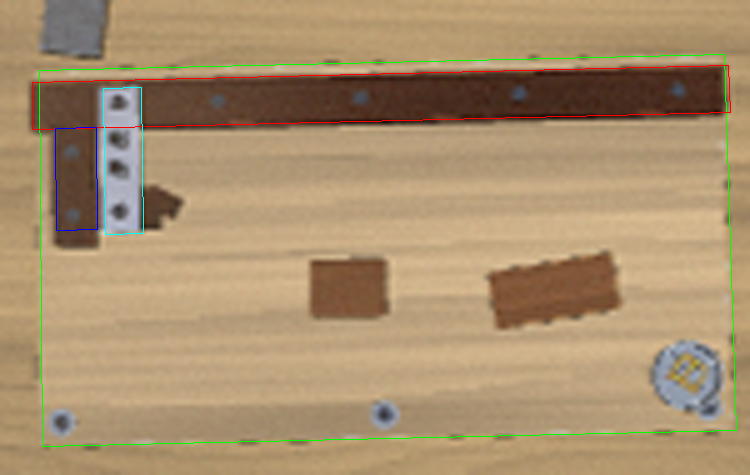

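```bash
python3 -m pendant '[[[0,0,0,8.59],[0,0,0,8.59],[-24,46,0,0],[-24,46,0,0],[-24,46,0,0],[-24,46,0,0],[-24,46,0,0],[-24,46,0,0],[-24,46,0,0],[-24,46,0,0]]]' 0.5 40
cat > pos.py <<'E'
from h import *
J=(0.5985514,0.2220132,0.0443314)
o=get_obs();r=R.from_rotvec(o['ee_rot']).as_matrix()
c=to_corner(J,o['eef_pos'])[0]*1000
print('t',round(o['time'],2),'corner xy mm',c.round(1),'z',round(o['eef_pos'][2]*1000,1),'yaw rel jig deg',round(np.degrees(np.arctan2(-r[0,1],r[1,1])-J[2]),2),'tilt',r[:2,2].round(4),'F',o['ft_force'].round(1),'op',round(o['opening'],3))
E
python3 pos.py
```

```text
time: 1.75
eef_pos: [0.386, -0.2243, 0.4037]
ee_rot: [-0.047, 3.138, -0.004]
ft_force: [1.6, -1.1, 0.2]
opening: 0.498
t 1.75 corner xy mm [-232.1 -436.4] z 403.7 yaw rel jig deg -0.81 tilt [ 0.0028 -0.0023] F [ 1.6 -1.1  0.2] op 0.498
```

```bash
python3 -m pendant '[[[-20,40,0,-0.8],[-20,40,0,0],[-20,40,20,0],[-17,32,30,0],[0,0,45,0],[0,0,40,0],[0,0,20,0],[0,0,0,0]]]' ; python3 pos.py
python3 - <<'E'
from h import *
p=get_image('wrist');cv2.imwrite('pics/w1.png',p['color'])
p=get_image('top');cv2.imwrite('pics/t1.png',cv2.resize(p['color'][140:300,220:450],None,fx=3.4,fy=3.4))
E
```

```text
time: 2.55
eef_pos: [0.464, -0.0562, 0.2497]
ee_rot: [-0.091, 3.119, -0.003]
ft_force: [0.1, 0.0, 0.1]
opening: 0.501
t 2.55 corner xy mm [-146.8 -272. ] z 249.7 yaw rel jig deg 0.81 tilt [ 0.021  -0.0013] F [0.1 0.  0.1] op 0.501
```

View pics/w1.png

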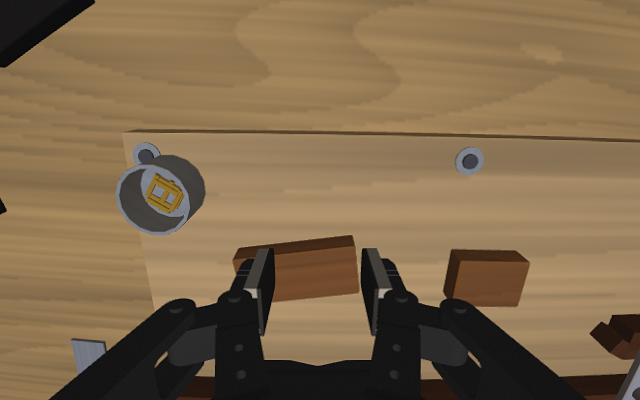

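```bash
python3 -m pendant '[[[11,-11,0,0.8],[0,0,0,0]]]' ; python3 pos.py
python3 - <<'E'
from h import *
J=(0.5985514,0.2220132,0.0443314)
p=get_image('wrist');im=p['color']
cv2.imwrite('pics/w2.png',im)
for n in('cleat','screw_tin','short_cleat'):
  for r in outline_of(p,n)[:3]:
    print(n,r['conf'],np.round(r['bbox']))
# top face corners of cleat: fit later
E
```

```text
time: 2.85
eef_pos: [0.455, -0.0686, 0.2547]
ee_rot: [-0.069, 3.109, -0.001]
ft_force: [-0.4, -0.4, 0.3]
opening: 0.5
t 2.85 corner xy mm [-156.3 -283.9] z 254.7 yaw rel jig deg -0.01 tilt [0.0322 0.0002] F [-0.4 -0.4  0.3] op 0.5
cleat 0.94 [ 59.  43. 114.  86.]
cleat 0.8 [320. 275.  99.  64.]
cleat 0.5 [391. 269. 494. 258.]
screw_tin 0.89 [185. 204.  86.  77.]
short_cleat 0.81 [498. 280.  85.  61.]
```

View pics/w2.png

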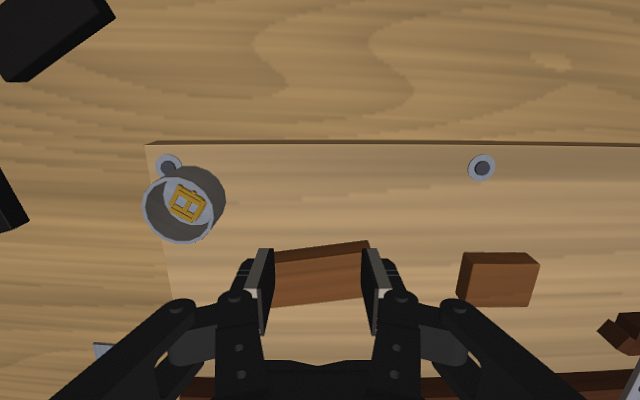

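```bash
python3 -m pendant '[[[0,0,0,0]]]' >/dev/null; python3 pos.py; python3 -c "
from workcell import *
o=get_obs();print(o['joints'].round(3),o['qd'].round(3),o['joint_efforts'].round(1))"
```

```text
t 3.15 corner xy mm [-154.7 -283.1] z 255.1 yaw rel jig deg 0.08 tilt [0.0348 0.0003] F [-0.9 -0.7 -0.5] op 0.5
[ 0.208  0.283 -0.596  0.011 -0.658 -1.742] [-0.003 -0.012  0.008  0.001  0.     0.001] [ -0.  -28.3  13.1   2.9   0.1   0. ]
```

```bash
python3 -m pendant '[[[12,0,5,0],[0,0,10,0],[0,0,12,0],[0,0,12,0],[0,0,10,0],[0,0,6,0],[0,0,0,0],[0,0,0,0]]]' >/dev/null; python3 pos.py
python3 - <<'E'
from h import *
p=get_image('wrist');cv2.imwrite('pics/w3.png',p['color'])
p=get_image('scene');cv2.imwrite('pics/s3.png',cv2.resize(p['color'][140:290,220:420],None,fx=4,fy=4))
E
```

```text
t 3.95 corner xy mm [-161.1 -282.4] z 197.1 yaw rel jig deg 0.25 tilt [0.0399 0.0004] F [0.6 0.8 0.8] op 0.5
```

View pics/w3.png

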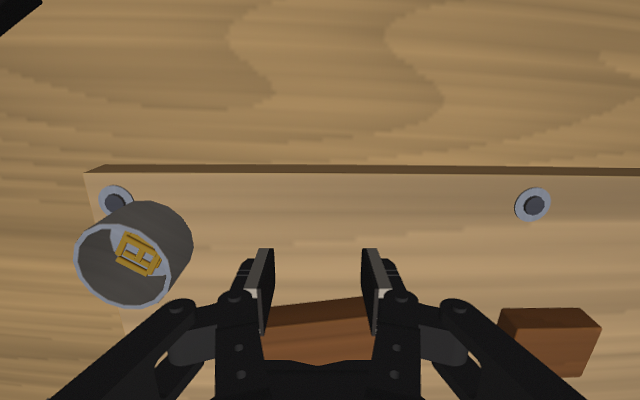

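View pics/s3.png

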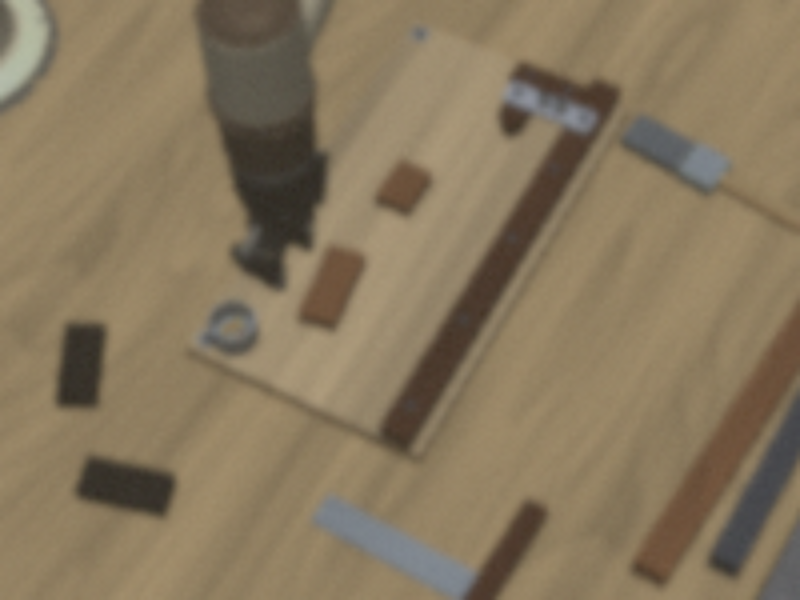

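```bash
python3 -m pendant '[[[0,0,3,0],[-6,0,0.3,0],[-10,0,0.4,0],[-10,0,0.4,0],[-10,0,0.4,0],[-10,0,0.4,0],[-10,0,0.4,0],[-10,0,0.4,0],[-8,0,0.3,0],[0,0,0,0]]]' >/dev/null; python3 pos.py
python3 - <<'E'
from h import *
p=get_image('wrist');cv2.imwrite('pics/w4.png',p['color'])
p=get_image('scene');cv2.imwrite('pics/s4.png',cv2.resize(p['color'][140:290,220:420],None,fx=4,fy=4))
E
```

```text
t 5.05 corner xy mm [ -78.7 -282. ] z 195.6 yaw rel jig deg 0.27 tilt [0.0451 0.0011] F [ 0.5 -1.   0.2] op 0.502
```

View pics/w4.png

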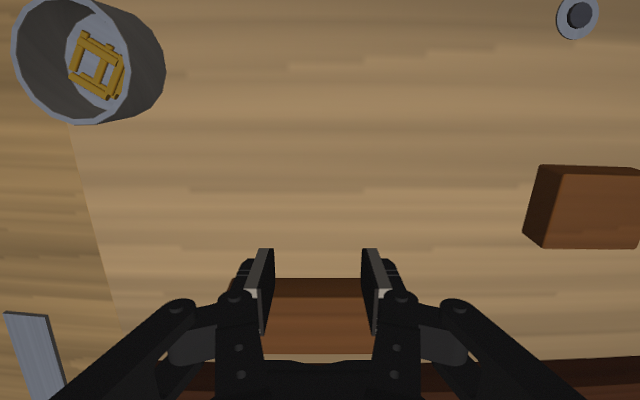

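View pics/s4.png

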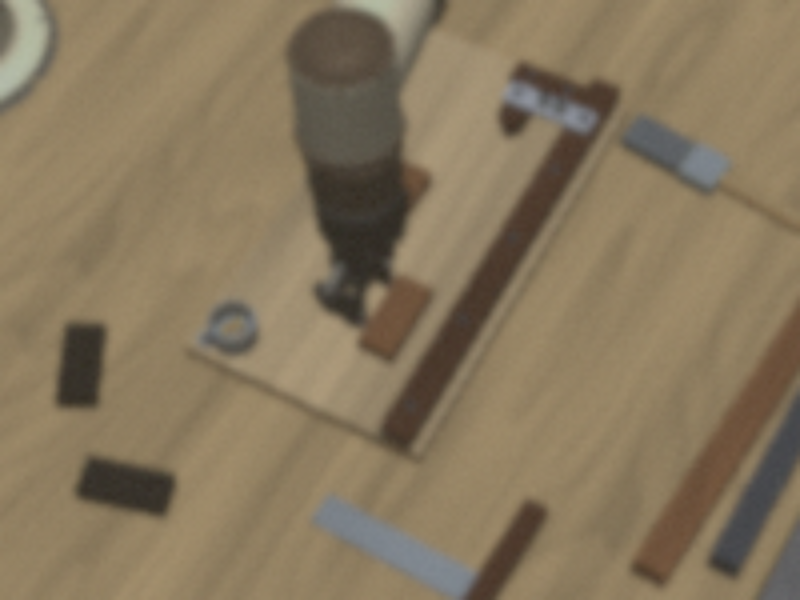

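The cleat has squared up against both fingers and is moving toward the fence. I'll close the rest of the gap gently.

```bash
python3 -m pendant '[[[-7,0,0.3,0],[-7,0,0.3,0],[-5,0,0.2,0],[-3,0,0.1,0],[0,0,0,0]]]' >/dev/null; python3 pos.py
python3 -m pendant '[[[-2,0,0.1,0],[-2,0,0.1,0]]]' >/dev/null; python3 pos.py
python3 -m pendant '[[[-2,0,0.1,0]]]' >/dev/null; python3 pos.py
```

```text
t 5.65 corner xy mm [ -57.  -282.1] z 195.5 yaw rel jig deg 0.24 tilt [0.0424 0.0011] F [ 0.7 -0.1 -0.6] op 0.505
t 5.85 corner xy mm [ -53.2 -282. ] z 195.4 yaw rel jig deg 0.23 tilt [0.0416 0.0011] F [-0.1 -0.2  0.2] op 0.498
t 5.95 corner xy mm [ -52.1 -282.1] z 195.1 yaw rel jig deg 0.19 tilt [0.0378 0.0008] F [-5.   0.9  3.9] op 0.499
```

```bash
python3 -m pendant '[[[-1,0,0,0],[-1,0,0,0],[0,0,0,0],[0,0,0,0]]]' >/dev/null; python3 pos.py
python3 - <<'E'
from h import *
p=get_image('wrist');cv2.imwrite('pics/w5.png',p['color'])
p=get_image('scene');cv2.imwrite('pics/s5.png',cv2.resize(p['color'][140:290,220:420],None,fx=4,fy=4,interpolation=cv2.INTER_CUBIC))
E
```

```text
t 6.35 corner xy mm [ -51.4 -282.2] z 194.8 yaw rel jig deg 0.15 tilt [0.0333 0.0005] F [-2.4 -0.8  1.1] op 0.502
```

View pics/s5.png

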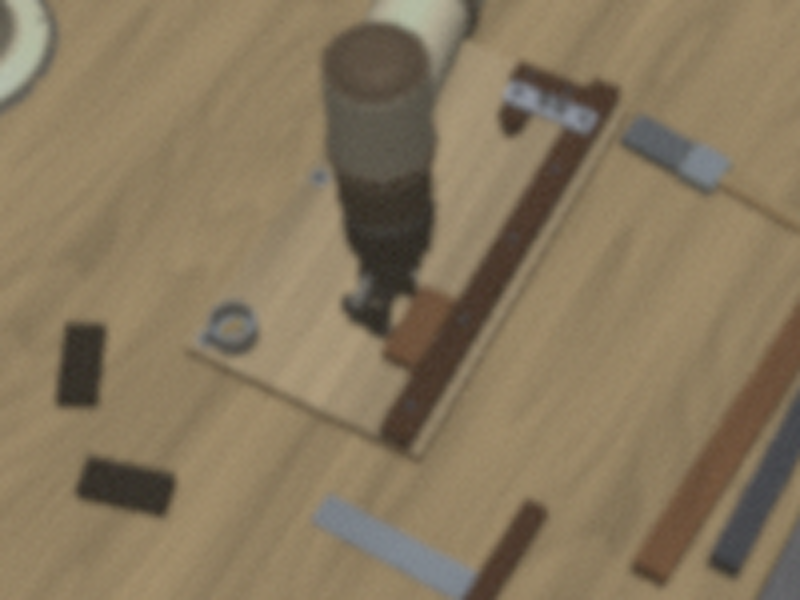

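View pics/w5.png

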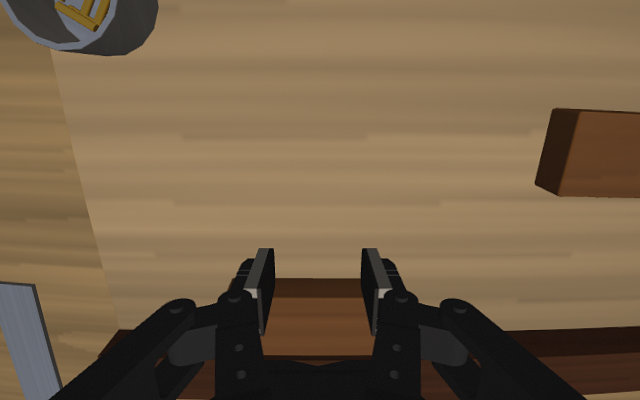

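```bash
python3 -m pendant '[[[6,0,0,0],[8,0,0,0],[0,0,-15,0],[0,0,-20,0],[0,0,-20,0],[0,0,0,0]]]' >/dev/null; python3 pos.py
python3 -m pendant '[[[-8,-18,0,0],[-10,-20,0,0],[-10,-20,0,0],[-8,-18,0,0],[0,0,0,0]]]' 0 40 >/dev/null; python3 pos.py
python3 - <<'E'
from h import *
p=get_image('wrist');cv2.imwrite('pics/w6.png',p['color'])
E
```

```text
t 7.05 corner xy mm [ -68.2 -282.1] z 250.7 yaw rel jig deg 0.24 tilt [0.0401 0.0008] F [ 1.  -0.  -0.4] op 0.495
t 7.55 corner xy mm [ -32.4 -359.5] z 249.9 yaw rel jig deg 0.35 tilt [0.0422 0.0019] F [-1.2  0.2  0.8] op -0.001
```

View pics/w6.png

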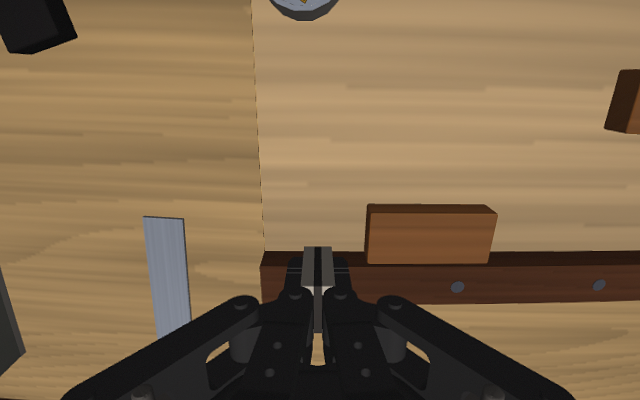

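```bash
python3 - <<'E'
from h import *
J=(0.5985514,0.2220132,0.0443314)
p=get_image('wrist')
for uv in((369,213),(497,214),(365,263),(490,263)): print(to_corner(J,at(p,uv,.036)).round(4))
o=get_obs();r=R.from_rotvec(o['ee_rot']).as_matrix();t=o['eef_pos']+r[:,2]*.173;print('tip',to_corner(J,t)*1000,t[2],proj(p,t), proj(p,t+r[:,0]*.011),proj(p,t-r[:,0]*.011))
E
```

```text
[[-0.0357 -0.3272]]
[[-0.0354 -0.247 ]]
[[-3.000e-04 -3.275e-01]]
[[-2.000e-04 -2.444e-01]]
tip [[ -26.37508509 -358.02493836]] 0.07685801974021339 [[318.79003812 261.22560189]] [[318.79457777 241.38099561]] [[318.78519541 280.18106545]]
```

```bash
python3 -m pendant '[[[-4,0,5,0],[0,0,10,0],[0,0,12,0],[0,0,12,0],[0,0,8,0],[0,0,5,0],[0,0,0,0]]]' >/dev/null; python3 pos.py
python3 - <<'E'
from h import *
p=get_image('wrist');cv2.imwrite('pics/w7.png',p['color'])
J=(0.5985514,0.2220132,0.0443314)
o=get_obs();r=R.from_rotvec(o['ee_rot']).as_matrix();t=o['eef_pos']+r[:,2]*.173;print('tip',to_corner(J,t)*1000,t[2])
E
```

```text
t 8.35 corner xy mm [ -28.1 -355. ] z 191.7 yaw rel jig deg 0.63 tilt [0.0369 0.0029] F [ 0.4 -0.4  1.5] op 0.001
tip [[ -21.69202988 -354.8357965 ]] 0.019055478999177783
```

View pics/w7.png

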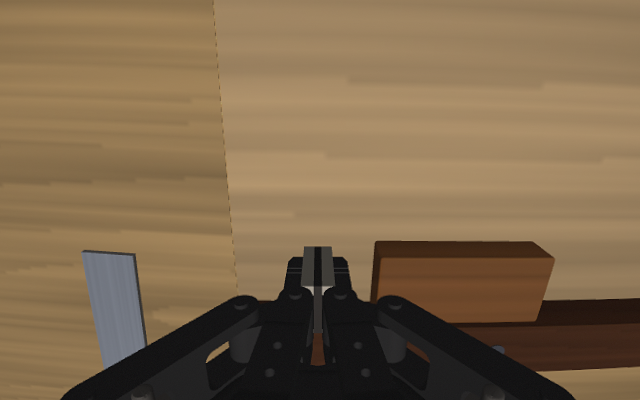

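```bash
python3 -m pendant '[[[0,0,-6,0.6],[0,0,0,0],[0,6,0,0],[0,8,0,0],[0,8,0,0],[0,10,0,0],[0,10,0,0],[0,10,0,0],[0,10,0,0],[0,10,0,0],[0,0,0,0]]]' >/dev/null; python3 pos.py
python3 - <<'E'
from h import *
p=get_image('wrist');cv2.imwrite('pics/w8.png',p['color'])
E
```

```text
t 9.5 corner xy mm [ -28.2 -275.7] z 200.1 yaw rel jig deg 0.04 tilt [0.04   0.0033] F [0.3 0.2 0.5] op 0.0
```

View pics/w8.png

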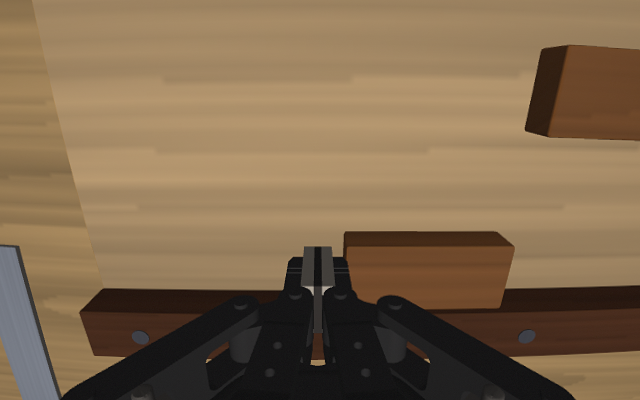

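```bash
python3 -m pendant '[[[0,5,2,0],[0,10,0,0],[0,10,0,0],[0,10,0,0],[0,10,0,0],[0,10,0,0],[0,10,0,0],[0,10,0,0],[0,10,0,0],[0,8,0,0],[0,0,0,0]]]' >/dev/null; python3 pos.py
python3 - <<'E'
from h import *
p=get_image('wrist');cv2.imwrite('pics/w9.png',p['color'])
E
```

```text
t 10.65 corner xy mm [ -27.9 -177.8] z 199.7 yaw rel jig deg 0.03 tilt [0.0402 0.0002] F [ 0.1 -1.   1.3] op 0.004
```

View pics/w9.png

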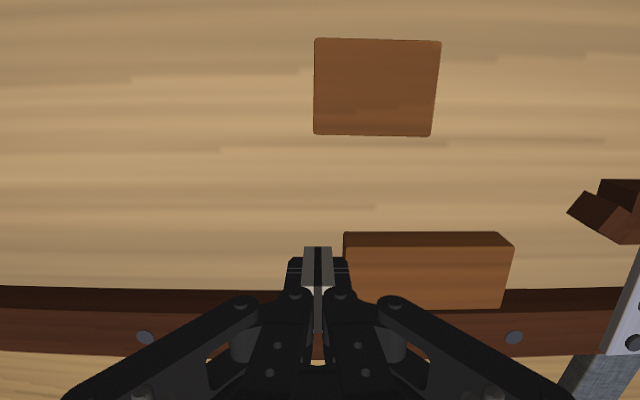

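```bash
python3 - <<'E'
from h import *
J=(0.5985514,0.2220132,0.0443314)
p=get_image('wrist')
for uv in((345,247),(514,247),(350,309),(503,307)): print(to_corner(J,at(p,uv,.036)).round(4))
E
```

```text
[[-0.0344 -0.1657]]
[[-0.034  -0.0858]]
[[ 0.0009 -0.162 ]]
[[ 0.0007 -0.0836]]
```

```bash
python3 -m pendant '[[[0,5,0,0],[0,6,0,0],[0,6,0,0],[0,6,0,0],[0,6,0,0],[0,6,0,0],[0,6,0,0],[0,6,0,0],[0,5,0,0],[0,0,0,0]]]' >/dev/null; python3 pos.py
python3 - <<'E'
from h import *
p=get_image('wrist');cv2.imwrite('pics/w10.png',p['color'])
E
```

```text
t 11.75 corner xy mm [ -27.9 -122.7] z 199.3 yaw rel jig deg -0.12 tilt [0.0399 0.0002] F [-0.6 -0.7  2. ] op -0.004
```

View pics/w10.png

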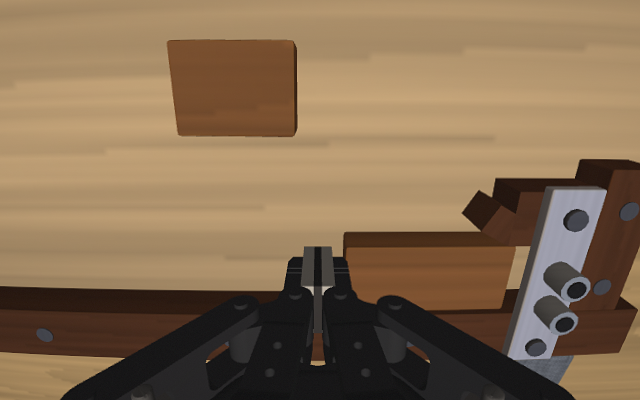

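Cleat is still flush, with its leading end (col ~505) just past the flare and about 30 mm left to go.

```bash
python3 -m pendant '[[[0,4,0,0],[0,5,0,0],[0,5,0,0],[0,5,0,0],[0,4,0,0],[0,0,0,0]]]' >/dev/null; python3 pos.py
python3 -m pendant '[[[0,3,0,0],[0,2,0,0]]]' >/dev/null; python3 pos.py
```

```text
t 12.4 corner xy mm [-27.8 -98.3] z 199.2 yaw rel jig deg -0.17 tilt [0.0397 0.0002] F [ 0.2 -1.1  1.4] op -0.0
t 12.6 corner xy mm [-27.8 -93.1] z 199.2 yaw rel jig deg -0.19 tilt [0.0397 0.0002] F [-0.4 -0.9  1.7] op 0.002
```

```bash
for i in 1 ; do python3 -m pendant '[[[0,2,0,0],[0,2,0,0]]]' >/dev/null; python3 pos.py; done
python3 -m pendant '[[[0,1.5,0,0]]]' >/dev/null; python3 pos.py
python3 - <<'E'
from h import *
p=get_image('wrist');cv2.imwrite('pics/w11.png',p['color'])
E
```

```text
t 12.8 corner xy mm [-27.8 -89. ] z 199.2 yaw rel jig deg -0.19 tilt [ 0.0393 -0.0004] F [ 1.5 -7.   0.9] op -0.001
t 12.9 corner xy mm [-27.9 -88.4] z 199.2 yaw rel jig deg -0.19 tilt [ 0.0377 -0.0028] F [ 1.5 -9.7  1.8] op -0.002
```

View pics/w11.png

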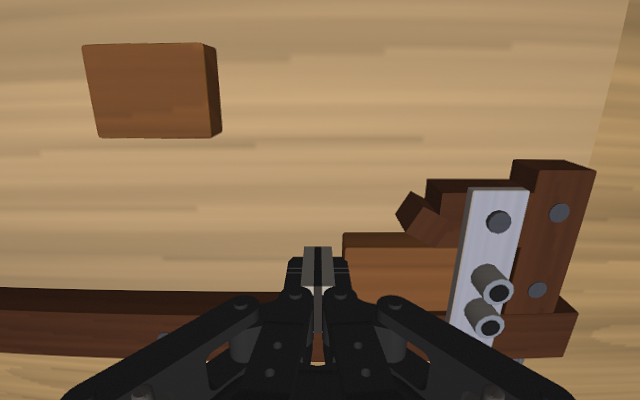

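```bash
python3 -m pendant '[[[0,1.5,0,0],[0,1.5,0,0],[0,1,0,0]]]' >/dev/null; python3 pos.py
python3 - <<'E'
from h import *
p=get_image('top');cv2.imwrite('pics/t12.png',cv2.resize(p['color'][150:250,225:385],None,fx=5,fy=5,interpolation=cv2.INTER_CUBIC))
E
```

```text
t 13.25 corner xy mm [-27.7 -87.9] z 199.3 yaw rel jig deg -0.29 tilt [ 0.035  -0.0085] F [ 1.8 -3.5  0.9] op -0.003
```

View pics/t12.png

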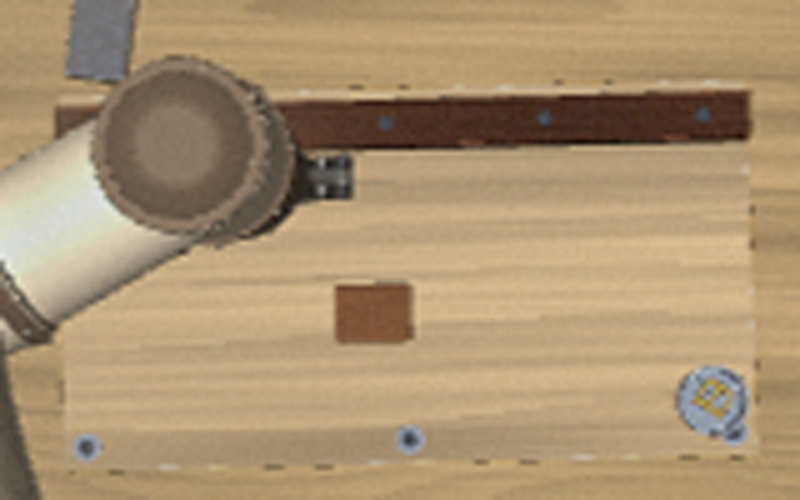

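```bash
python3 -m pendant '[[[0,-3,0,0],[0,-8,0,0],[0,-10,0,0],[0,0,-15,0],[0,0,-25,0],[0,-10,-30,0],[0,-10,-30,0],[20,0,0,0],[0,0,0,0]]]' >/dev/null; python3 pos.py
python3 - <<'E'
from h import *
J=(0.5985514,0.2220132,0.0443314)
p=get_image('wrist');cv2.imwrite('pics/w13.png',p['color'])
a=p['color'];cv2.imwrite('pics/w13z.png',cv2.resize(a[200:400,340:600],None,fx=3,fy=3,interpolation=cv2.INTER_CUBIC))
E
```

```text
t 14.2 corner xy mm [ -52.7 -132.2] z 300.4 yaw rel jig deg -0.43 tilt [ 0.0321 -0.0061] F [ 0.3  0.  -0.4] op 0.002
```

View pics/w13.png

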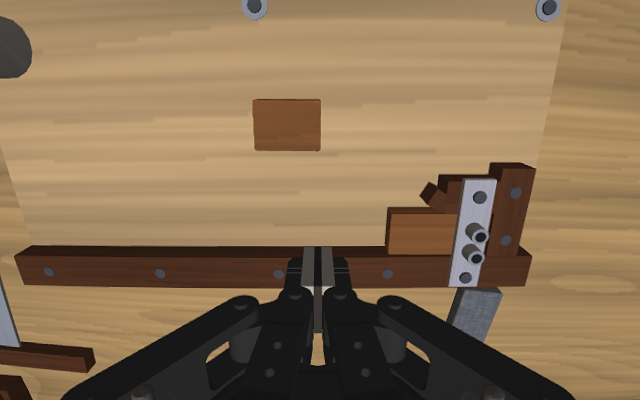

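View pics/w13z.png

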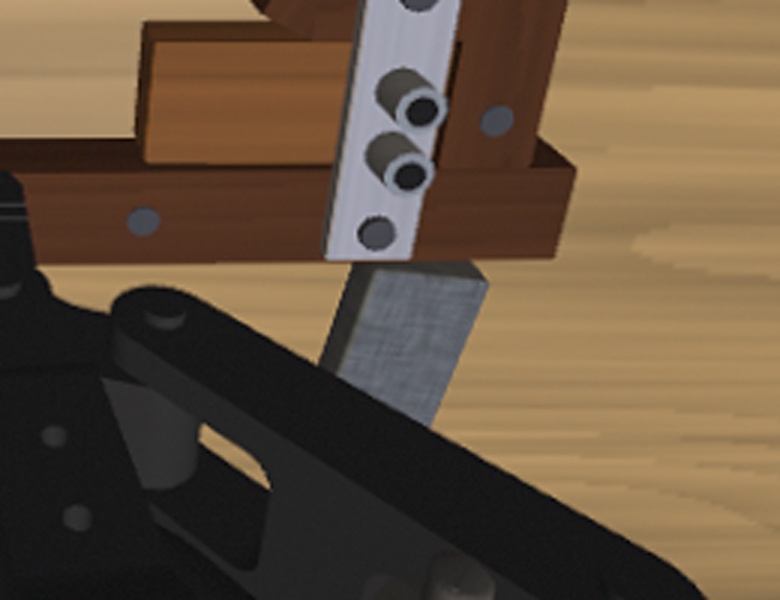

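```bash
python3 - <<'E'
from h import *
J=(0.5985514,0.2220132,0.0443314)
p=get_image('wrist')
def z(u,v): return 340+u/3,200+v/3
f=lambda uv,h: (to_corner(J,at(p,uv,h))[0]*1000).round(1)
print('trail near/far',f(z(154,42),.036),f(z(146,161),.036))
print('bar mouth edge, want y=-30',f(z(325,257),.045),f((462,180),.045))
print('bar stop-side edge want -6',f(z(411,257),.045),f((496,180),.045))
print('stop outer want 26',f((535,169),.039),f(z(533,165),.039))
print('fence face edge',f(z(60,172),.039))
E
```

```text
trail near/far [-32.4 -75.7] [  3.1 -75.3]
bar mouth edge, want y=-30 [ 28.8 -25.3] [-62.8 -27.8]
bar stop-side edge want -6 [29.2 -0.9] [-62.8  -2.3]
stop outer want 26 [-69.6  29.8] [ 3.8 31.9]
fence face edge [  4.7 -99.3]
```

```bash
python3 -m pendant '[[[10,20,0,0],[10,25,0,0],[10,25,0,0],[0,25,0,0],[0,25,0,0],[0,0,0,0],[0,0,0,0]]]' >/dev/null; python3 pos.py
python3 - <<'E'
from h import *
p=get_image('wrist');cv2.imwrite('pics/w14.png',p['color'])
a=p['color'];cv2.imwrite('pics/w14z.png',cv2.resize(a[150:280,200:390],None,fx=4,fy=4,interpolation=cv2.INTER_CUBIC))
E
```

```text
t 15.0 corner xy mm [-77.9  -7.3] z 294.5 yaw rel jig deg -0.44 tilt [ 0.0317 -0.0087] F [-0.1 -0.1  0.5] op 0.003
```

View pics/w14z.png

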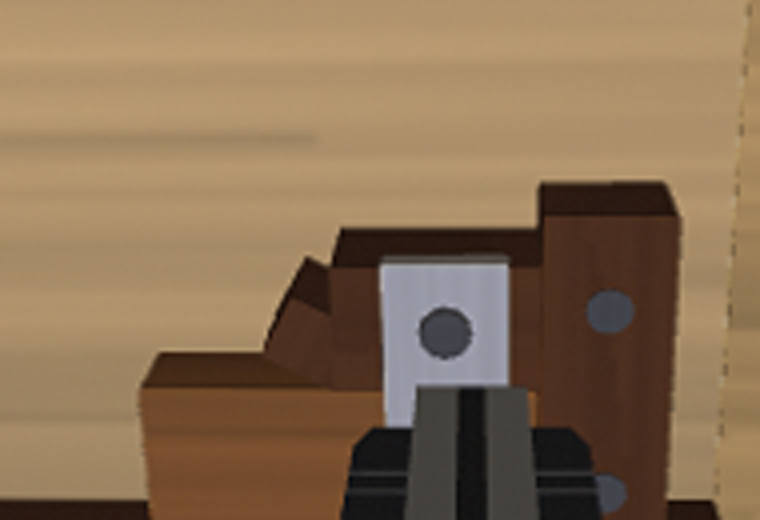

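View pics/w14.png

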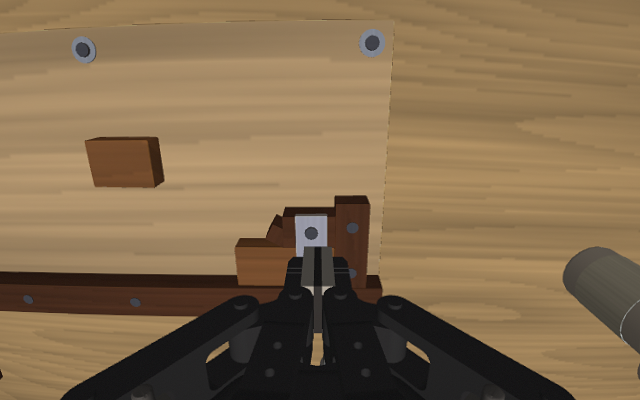

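The close-up shows the cleat's wood filling the 6 mm gap right up to the stop face (zoom position 535,400). Its side is parallel to the fence, and the arm is clear. Handing in.

```bash
python3 -c "
from workcell import *
print(sign_off())"; python3 pos.py
```

```text
the job is handed in; nothing more can be done
None
the job is handed in; nothing more can be done
```

The longer cleat is loaded: home against the end stop, under the bush bar and along the fence. I handed the job in at about 15 s of the 51 s allowed; `sign_off` gives no verdict.

**What I did**
- I pushed the cleat flush against the fence with the half-open fingers, out in the open about 285 mm from the stop.
- I then closed the gripper and slid the cleat along the fence from its trailing end, with the tips near mid-thickness, until it stalled at 7–10 N. I backed off and raised the arm clear.

**Last checks**
- **Stop:** Relative to the bar and stop edges in the same picture, the trailing end is about 80 mm from the stop face, to roughly 1–2 mm. In the close-up, the cleat's wood reaches the stop in the 6 mm gap.
- **Fence:** Before the pocket, the cleat's side measured within about 1 mm of the fence. In the last views it looked parallel to the fence.
- **Bystanders:** The short cleat and tin appeared undisturbed in the last views, and I saw no contact with any tool. I did not re-measure their positions.

**Disagreements**
- My first estimate of the jig's position along the fence was about 4 mm off. The stall point and the later bar and stop edges agreed on the corrected value.
- The tool picked up a tilt of about 2° during the fast descent. I allowed for it in later moves, and it caused no visible trouble.

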